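Prove hinge sleeves on the gauge pin

TASK

Two brass sleeves have been turned for a gate hinge, alike outside, but only one has a bore wide enough for the gauge pin. Slide the one that fits down over the pin until it sits fully home on the green base and leave it there; stand the one whose bore is too narrow upright on the floor of the empty clear tray.

Things in the scene. Friction and masses are not known exactly. Their poses are not given: they have to be found in the camera images.
- wide_sleeve: the sleeve that fits: upright brass tube, 42 mm outside diameter, 70 mm tall, thin-walled: 30 mm bore right through. Origin at the centre of its underside, z up along its axis. About 0.15 kg. Trades places with the other sleeve from start to start
- narrow_sleeve: the sleeve that does not fit: upright brass tube, same 42 mm outside diameter and 70 mm height, but thick-walled: only a 14 mm bore. Origin at the centre of its underside, z up along its axis. About 0.22 kg
- gauge: fixed gauge: green steel base 80 x 80 mm, 20 mm high, from whose middle an upright steel pin rises, 20 mm in diameter and 60 mm tall above the base, its upper 18 mm tapering to a rounded nose 8 mm across. Origin at the centre of the base's underside, on the pin's axis, z up; a sleeve fully home stands 20 mm above the origin, and the pin's tip is 80 mm above it
- reject_tray: fixed empty clear plastic tray with a white rim, 132 x 175 mm outside (long side along its y), walls 34 mm high. Origin at the centre of its underside, z up; its floor is 2 mm above it, and the clear floor measures 78 mm along x and 134 mm along y, centred on the origin
Things that resemble listed ones, but are neither listed nor needed, are in the scene too. Of the things shaped like the gauge, the green one is meant. Leave any pink look-alike of the wide_sleeve alone.

How it is judged:
By the outcome, as a careful person would: the job done as asked, in the order asked, and still so for the second after the job is handed in, with the robot touching nothing.
It also fails if it takes over 53 s, if anything falls off the work surface, if the arm or the gripper's body presses on something with over 40 N, if the wrist force passes 120 N, or if a joint passes its speed limit or range.

ROBOT

A 6-joint arm with a two-finger parallel gripper is mounted at the origin on a cart in front of the work surface, level with it; the furniture and walls round the work are solid. World frame = base frame: x ahead of the robot, y to its left, z up, the work surface at z = 0. Lengths are in m, angles in degrees, forces in N, time in s.
With the tool pointing down it reaches from about 0.35 to 0.875 m from the base axis. Payload 4.2 kg.
Tool frame: the origin (TCP) lies on the front face of the gripper's body, between the roots of the fingers; the fingertips stand 70 mm ahead of it and the grasp point (between the pads) lies 51 mm ahead of it; x points along the fingers, y is the direction in which the jaws open and shut, and the axes are right-handed (so a half turn about x gives the same grasp; the last joint's range is limited). The gripper opens to 87 mm and grips with 3 to 60 N. Pads are 19 mm wide; open, the fingers measure 117 mm over their backs; the gripper's body (75 mm by 190 mm) begins 51 mm behind the grasp point.
Start: joints at [-53.824, 22.042, 0.453, 0, -68.411, -14.817], TCP at [0.228, -0.582, 0.292] pointing down, gripper open.
Joint ranges: [-179.83, 179.83], [-69.29, 118.12], [-61.27, 80.66], [-181.25, 117.63], [-171.15, -9.14], [-177.46, 177.46]. Speed limits (degrees/s): [159.86, 159.86, 180, 180, 180, 180].

INTERFACE

Orientations are given as a 3x3 rotation matrix whose columns are the frame's x, y, z axes.
In Python, from station import r, viewer, spotter gives the robot as it stands.
- The arm moves only by the tool move_arm, never from a script. Its argument "series" is a list that holds one entry, the list of rows, each a list of 7 numbers: the turn, a rotation vector about the world's x, y, z scaled (see below), then the shift along the world's x, y, z scaled (see below), then the opening, from 0 (shut) to 1 (fully open). A call has 1 to 20 rows; each row shifts and turns the pose as measured when the row begins; what a row does not reach is not made up. The controller multiplies each number of a shift by 60 mm and each number of a turn by 8 degrees. A row lasts 1/8 s, in which the tool goes at most 62.5 mm and 10.7 degrees, less where a joint would pass 70% of its speed; a pose out of reach is approached as far as the arm can. A call with a number of a shift or a turn outside -1 to 1 is refused whole. A call with a gripper value outside its range is refused whole. The fingers move at their own pace and stop on an object; the grip force is fixed at half the most. Time passes only in rows, so rows that do not move let the fingers close. It gives the time, the measured TCP pose, the force and the opening at its end, in the units of the state.
- r.sense(): the state, without advancing time (a new reading comes with each control period).
- viewer.capture(name): name is "scene" or "side" or "wrist"; returns (picture, depth): 384x512x3 uint8, red, green, blue; 384x512 float32, m along the optical axis (not along the pixel's ray), 0 where there is no reading.
- viewer.camera_params(name): a dict with "mtx" (3x3 intrinsics, pixels), "dist_coeffs" ([k1, k2, p1, p2, k3] as OpenCV has them; the pictures are not rectified), "pose" (4x4, takes a point from camera to world coordinates). Camera axes: x right, y down, z forward; pixel columns grow to the right and rows downward; lengths in m; the calibration is good to about 2 mm. A picture is of the moment at which its call begins: read the wrist's pose just before it. camera_params takes no time and is no camera call; for the wrist camera it gives the pose at the moment of the call.
- r.finish_job(): hands the job in, once; it reports no verdict.
Trained networks look in the newest picture that a camera, given by its name, has taken for a name from the list of things; names that differ only in an ending like _2 or _b are one class to them, and where a whole thing is asked for, a point or a joint stands for the part that bears it (a point fixed in the world has none). Each returns a list of dicts, best first, with "conf" (0 to 1); they miss things now and then, are a little off and sometimes report something else, mostly with a low value. They report only what shows in the picture. A call takes as long as a camera call. They do not tell look-alikes from the thing itself.
- spotter.find_in(camera, name): "centre" ([column, row] in pixels, amid what is visible of it).
- spotter.trace(camera, name): "mask" (384x512 bool, what is visible of it) and "centre" ([column, row] in pixels, amid what is visible of it).
The state is a dict: "time_s": time; "joints": joint angles; "joint_velocities": joint speeds; "effort": joint torques, N m; "tcp_pos": TCP position; "ee_rot": TCP orientation; "wrist_force": force on the tool from outside, world axes, zero at the start; "moment": the same for the moment, N m; "gripper_width": opening from 0.0 (shut) to 1.0 (fully open).
Only numpy, scipy, OpenCV 4.12 (cv2) and the standard library are available. Lean on these libraries where they do the work, as an engineer would, in place of code of your own. Each camera call takes 0.05 s, during which the arm holds its last target.

## Working session

There is one attempt and no reset: what is moved stays moved. The work goes in short steps, Python scripts to look and compute and a tool call to move; the robot and the scene stay as the last step left them, time stands still between calls to the robot, and variables do not carry over. Pictures are saved under pics/ and viewed, and the job is handed in when it is done.

Besides the shell and the picture viewer there is one more tool, called after ">>>" by a JSON object that holds its "method" and its "body". move_arm: Moves the arm, as the interface text tells. Its arguments: {"type":"object","properties":{"series":{"type":"array","items":{"type":"array","items":{"type":"array","items":{"type":"number","minimum":-1,"maximum":1}}}}},"required":["series"]}

```bash
mkdir -p pics; ls
cat > h.py <<'E'
import numpy as np, cv2
from station import r, viewer, spotter
def cap(n,f):
    p,d=viewer.capture(n); cv2.imwrite('pics/'+f+'.png',p[:,:,::-1]); np.savez('pics/'+f+'.npz',p=p,d=d,**{k:np.array(v) for k,v in viewer.camera_params(n).items()}); return p,d
def cloud(f):
    z=np.load('pics/'+f+'.npz'); d=z['d']; h,w=d.shape
    u,v=np.meshgrid(np.arange(w),np.arange(h))
    q=cv2.undistortPoints(np.stack([u,v],-1).reshape(-1,1,2).astype(np.float64),z['mtx'],z['dist_coeffs']).reshape(h,w,2)
    P=np.concatenate([q*d[...,None],d[...,None]],-1)
    return P@z['pose'][:3,:3].T+z['pose'][:3,3], d>0, z['p']
E
python3 - <<'E'
from h import *
s=r.sense();print({k:np.round(v,3).tolist() for k,v in s.items()})
for n in ['scene','side']:
    cap(n,n+'0')
    P,ok,_=cloud(n+'0')
    for nm in ['wide_sleeve','narrow_sleeve','gauge','reject_tray']:
        for t in spotter.trace(n,nm):
            m=t['mask']&ok; q=P[m]
            if len(q): print(n,nm,round(t['conf'],2),np.round(t['centre']),np.round(np.median(q,0),3),np.round(np.percentile(q,2,0),3),np.round(np.percentile(q,98,0),3))
E
```

```text
pics
{'time_s': 0.0, 'joints': [-53.823, 22.091, 0.38, -0.031, -68.41, -14.817], 'joint_velocities': [0.046, -0.052, -0.073, -0.052, -0.054, -0.123], 'effort': [-0.0, -39.067, 18.741, 4.22, 0.011, -0.0], 'tcp_pos': [0.228, -0.582, 0.291], 'ee_rot': [[-0.001, -0.364, 0.931], [0.002, 0.931, 0.364], [-1.0, 0.002, -0.0]], 'wrist_force': [-0.755, -0.196, -0.292], 'moment': [0.036, 0.007, 0.026], 'gripper_width': 1.001}
scene wide_sleeve 0.81 [274. 203.] [ 0.434 -0.014  0.054] [ 0.42  -0.036  0.016] [0.458 0.002 0.072]
scene wide_sleeve 0.78 [311. 171.] [ 0.464 -0.161  0.048] [ 0.451 -0.187  0.004] [ 0.489 -0.149  0.072]
scene narrow_sleeve 0.66 [217. 231.] [0.451 0.14  0.061] [0.441 0.12  0.01 ] [0.476 0.155 0.073]
scene gauge 0.95 [213. 180.] [0.62 0.04 0.02] [ 0.587 -0.006  0.005] [0.665 0.074 0.07 ]
scene gauge 0.59 [184. 226.] [0.552 0.173 0.02 ] [0.515 0.127 0.006] [0.599 0.21  0.076]
scene reject_tray 0.81 [297. 140.] [ 0.6   -0.247  0.008] [ 0.535 -0.326 -0.001] [ 0.661 -0.16   0.036]
side wide_sleeve 0.69 [306. 200.] [ 0.442 -0.004  0.053] [ 0.423 -0.035  0.015] [0.46  0.002 0.07 ]
side wide_sleeve 0.67 [292. 164.] [ 0.471 -0.154  0.047] [ 0.452 -0.186  0.005] [ 0.491 -0.148  0.07 ]
side narrow_sleeve 0.73 [291. 250.] [0.462 0.149 0.051] [0.443 0.118 0.003] [0.482 0.156 0.071]
side gauge 0.82 [240. 265.] [0.557 0.177 0.02 ] [0.519 0.132 0.004] [0.597 0.212 0.075]
side gauge 0.18 [307. 198.] [ 0.44  -0.004  0.052] [ 0.421 -0.036  0.013] [0.46  0.003 0.07 ]
side reject_tray 0.84 [250. 151.] [ 0.594 -0.259  0.011] [ 0.536 -0.328  0.   ] [ 0.661 -0.159  0.035]
```

View pics/scene0.png

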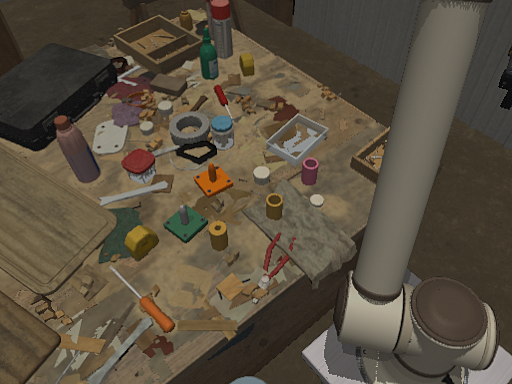

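View pics/side0.png

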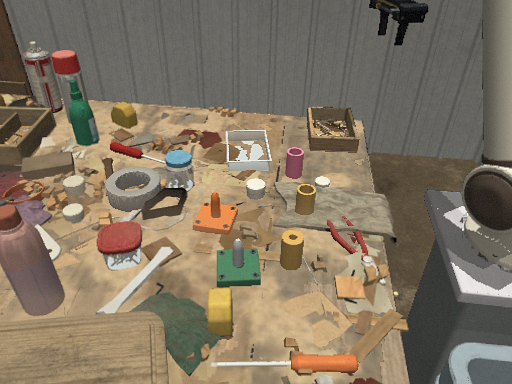

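Run:
```python
import cv2,numpy as np
a=cv2.imread('pics/scene0.png')[140:270,170:340]
cv2.imwrite('pics/crop0.png',cv2.resize(a,None,fx=4.5,fy=4.5,interpolation=cv2.INTER_CUBIC))
```

```text
(no output)
```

View pics/crop0.png

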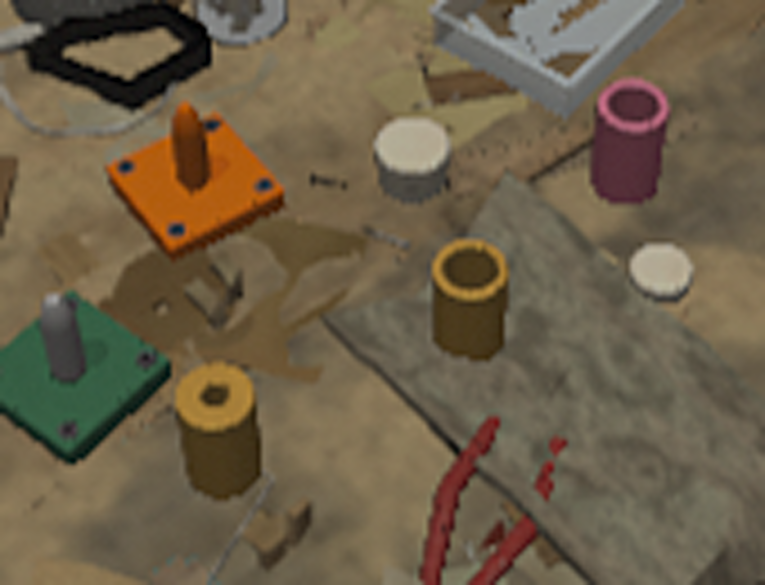

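The candidates in the scene view:
- **Brass sleeves:** one at (274,206) with a wide dark bore, and one at (218,235) with a small hole in a thick rim. The pink tube at (310,171) is the decoy.
- **Gauges:** green at (186,222), and the orange decoy at (213,180).
- **Tray:** the clear one with a white rim at (297,138). The wooden boxes are not it.

The close crop confirms it: the wide sleeve is the (274,206) one and the narrow sleeve is the (218,235) one. Next I'll measure the poses precisely.

Run:
```python
from h import *
from scipy.optimize import least_squares
C={n:cloud(n+'0') for n in ['scene','side']}
def near(n,c,rad,z0,z1):
    P,ok,p=C[n]; m=ok&(np.hypot(P[...,0]-c[0],P[...,1]-c[1])<rad)&(P[...,2]>z0)&(P[...,2]<z1); return P[m],p[m]
def fit(q,R):
    s=least_squares(lambda c:np.hypot(q[:,0]-c[0],q[:,1]-c[1])-R,q[:,:2].mean(0)+[0.015,0],loss='soft_l1',f_scale=.001); return s.x
for nm,c in [('wide',(.443,-.017)),('narrow',(.463,.137)),('pink',(.475,-.168))]:
    for n in C:
        q,_=near(n,c,.035,.012,.062); t,_=near(n,c,.03,.064,.08)
        print(nm,n,len(q),np.round(fit(q,.021),4),'top z',np.round(np.median(t[:,2]),4),'top bbox mid',np.round((t.min(0)+t.max(0))[:2]/2,4))
g=(.557,.170)
for n in C:
    q,_=near(n,g,.03,.03,.06); print('pin',n,len(q),np.round(fit(q,.010),4))
    q,p=near(n,g,.07,.014,.026); m=(p[:,1].astype(int)>p[:,0]+8); q=q[m]
    (cx,cy),wh,a=cv2.minAreaRect((q[:,:2]*1000).astype(np.float32)); print('base',n,len(q),cx,cy,wh,a)
for n in C:
    q,_=near(n,(.6,-.245),.13,.028,.042)
    print('tray',n,len(q),cv2.minAreaRect((q[:,:2]*1000).astype(np.float32)))
```

```text
wide scene 416 [ 0.4421 -0.0146] top z 0.0694 top bbox mid [ 0.4406 -0.0186]
wide side 531 [ 0.4411 -0.0185] top z 0.0686 top bbox mid [ 0.4412 -0.017 ]
narrow scene 222 [0.4628 0.1344] top z 0.0701 top bbox mid [0.4623 0.1353]
narrow side 442 [0.4622 0.1342] top z 0.0694 top bbox mid [0.462  0.1361]
pink scene 253 [ 0.4722 -0.1701] top z 0.0697 top bbox mid [ 0.4713 -0.1696]
pink side 327 [ 0.4714 -0.1705] top z 0.0685 top bbox mid [ 0.4717 -0.1684]
pin scene 64 [0.5442 0.1738]
base scene 687 557.21435546875 168.2903594970703 (79.0170669555664, 79.45648193359375) 10.538623809814453
pin side 131 [0.5596 0.167 ]
base side 1132 559.0401000976562 168.9080810546875 (77.93057250976562, 80.10383605957031) 10.764776229858398
tray scene 321 ((597.9628295898438, -243.31838989257812), (114.52520751953125, 164.83753967285156), 10.923832893371582)
tray side 327 ((598.2105712890625, -243.21923828125), (110.38104248046875, 165.49151611328125), 11.645730972290039)
```

Estimates (m): wide sleeve at (0.441,-0.018), narrow at (0.462,0.135), gauge at (0.558,0.1685), tray centre at (0.598,-0.243) with yaw about 11°. I'll move above the wide sleeve and turn the jaws parallel to the tray's long side.

>>> {"method": "move_arm", "body": {"series": [[[0,0,-0.3,0.3,0.78,0,1],[0,0,-0.5,0.3,0.78,0,1],[0,0,-0.5,0.3,0.78,0,1],[0,0,0,0.3,0.78,0,1],[0,0,0,0.3,0.78,0,1],[0,0,0,0.3,0.78,0,1],[0,0,0,0.3,0.78,0,1],[0,0,0,0.3,0.78,0,1],[0,0,0,0.3,0.78,0,1],[0,0,0,0.3,0.78,0,1],[0,0,0,0.3,0.78,0,1],[0,0,0,0.2,0.5,0,1],[0,0,0,0,0,0,1]]]}}

```text
time_s: 2.12
tcp_pos: [0.4419, -0.0203, 0.2946]
ee_rot: [[0.01, -0.184, 0.983], [-0.001, 0.983, 0.184], [-1.0, -0.003, 0.01]]
wrist_force: [0.3, -0.4, -0.3]
gripper_width: 1.005
```

Run:
```python
from h import *
from scipy.optimize import least_squares
cap('wrist','w0'); P,ok,p=cloud('w0')
m=ok&(np.hypot(P[...,0]-.441,P[...,1]+.018)<.04)&(P[...,2]>.06)&(P[...,2]<.08)
q=P[m]; print(m.sum(), np.median(q[:,2]))
if m.sum()>20:
    (x,y),R=cv2.minEnclosingCircle((q[:,:2]*1000).astype(np.float32)); print(x,y,R)
    print('inner r', np.percentile(np.hypot(q[:,0]-x/1000,q[:,1]-y/1000),[1,5,50]))
print(r.sense()['tcp_pos'])
```

```text
827 0.06962142816611461
439.29681396484375 -20.712785720825195 20.9604549407959
inner r [0.01480321 0.01497708 0.01782684]
[ 0.44137574 -0.02116548  0.29450389]
```

View pics/w0.png

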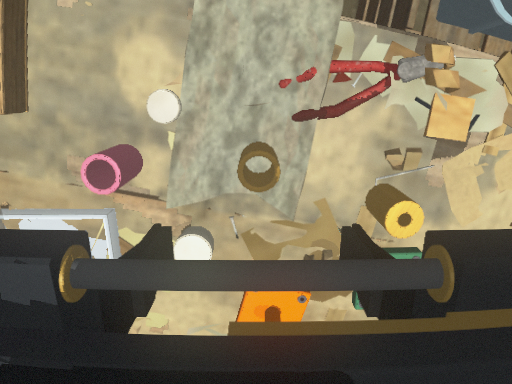

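The wrist view shows the brass sleeve at (259,166) with an open bore. Measured inner radius is 15 mm, so this is the wide one. Now descend and grip.

>>> {"method": "move_arm", "body": {"series": [[[0,0.07,0,-0.02,0.01,-0.6,1],[0,0,0,0,0,-0.7,1],[0,0,0,0,0,-0.7,1],[0,0,0,0,0,-0.6,1],[0,0,0,0,0,-0.4,1],[0,0,0,0,0,-0.2,1],[0,0,0,0,0,0,1]]]}}

```text
time_s: 3.05
tcp_pos: [0.4385, -0.0271, 0.1001]
ee_rot: [[0.006, -0.174, 0.985], [-0.001, 0.985, 0.174], [-1.0, -0.002, 0.006]]
wrist_force: [-1.0, -0.7, 0.8]
gripper_width: 1.001
```

>>> {"method": "move_arm", "body": {"series": [[[0,0.03,0,0.03,0.11,0,1],[0,0,0,0,0,0,0],[0,0,0,0,0,0,0],[0,0,0,0,0,0,0],[0,0,0,0,0,0,0],[0,0,0,0,0,0,0],[0,0,0,0,0,0,0],[0,0,0,0,0,0,0]]]}}

```text
time_s: 4.05
tcp_pos: [0.4423, -0.0196, 0.1032]
ee_rot: [[0.009, -0.175, 0.985], [0.001, 0.985, 0.175], [-1.0, -0.0, 0.009]]
wrist_force: [-0.1, 0.6, 0.8]
gripper_width: 0.471
```

Gripped: the opening is about 41 mm. Lift and go above the gauge.

>>> {"method": "move_arm", "body": {"series": [[[0,0,0,0,0,0.4,0],[0,0,0,0,0,0.7,0],[0,0,0,0,0,0.7,0],[0,0,0,0,0,0.4,0],[0,0,0,0.3,0.5,0,0],[0,0,0,0.4,0.65,0,0],[0,0,0,0.4,0.65,0,0],[0,0,0,0.4,0.65,0,0],[0,0,0,0.3,0.45,0,0],[0,0,0,0.1,0.2,0,0],[0,0,0,0,0,0,0]]]}}

```text
time_s: 5.42
tcp_pos: [0.5535, 0.17, 0.2344]
ee_rot: [[-0.004, -0.17, 0.985], [-0.001, 0.986, 0.17], [-1.0, -0.0, -0.004]]
wrist_force: [-0.3, 0.0, -0.3]
gripper_width: 0.477
```

```bash
cat > chk.py <<'E'
from h import *
import sys
from scipy.optimize import least_squares
tag=sys.argv[1]; cx,cy,z0,z1=map(float,sys.argv[2:6])
print(np.round(r.sense()['tcp_pos'],4),r.sense()['gripper_width'])
for n in ['scene','side']:
    cap(n,n+tag); P,ok,p=cloud(n+tag)
    m=ok&(np.hypot(P[...,0]-cx,P[...,1]-cy)<.04)&(P[...,2]>z0)&(P[...,2]<z1)
    pi=p.astype(int); m&=(pi[...,0]>pi[...,2]*1.5)&(pi[...,0]>pi[...,1]*1.05)
    q=P[m]
    if len(q)<20: print(n,len(q)); continue
    s=least_squares(lambda c:np.hypot(q[:,0]-c[0],q[:,1]-c[1])-.021,[cx+.01,cy],loss='soft_l1',f_scale=.001)
    print(n,len(q),np.round(s.x,4),'z',np.round(np.percentile(q[:,2],[1,99]),4))
    v,u=np.nonzero(m); a=p[max(0,int(v.mean())-70):int(v.mean())+70,max(0,int(u.mean())-90):int(u.mean())+90,::-1]
    cv2.imwrite('pics/c_'+n+tag+'.png',cv2.resize(a,None,fx=3,fy=3))
E
python3 chk.py 1 .558 .1685 .1 .25
```

```text
[0.5535 0.17   0.2344] 0.4765541061743775
scene 507 [0.5522 0.1704] z [0.1329 0.2298]
side 542 [0.5511 0.1698] z [0.1312 0.2476]
```

>>> {"method": "move_arm", "body": {"series": [[[0,0,0,0.1,-0.02,-0.2,0],[0,0,0,0,0,-0.3,0],[0,0,0,0,0,-0.15,0],[0,0,0,0,0,0,0]]]}}

```text
time_s: 6.02
tcp_pos: [0.5582, 0.1643, 0.194]
ee_rot: [[-0.005, -0.165, 0.986], [-0.001, 0.986, 0.165], [-1.0, -0.0, -0.005]]
wrist_force: [0.9, 0.2, -1.8]
gripper_width: 0.473
```

```bash
python3 chk.py 2 .558 .1685 .09 .16
```

```text
[0.5582 0.1643 0.194 ] 0.47331926284579817
scene 409 [0.5568 0.1647] z [0.0937 0.1594]
side 439 [0.5561 0.1646] z [0.0917 0.1439]
```

View pics/c_side2.png

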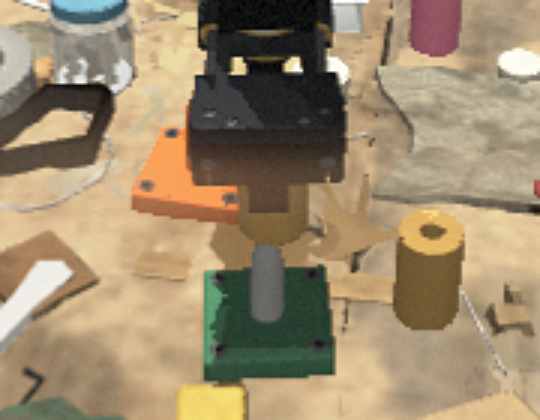

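View pics/c_scene2.png

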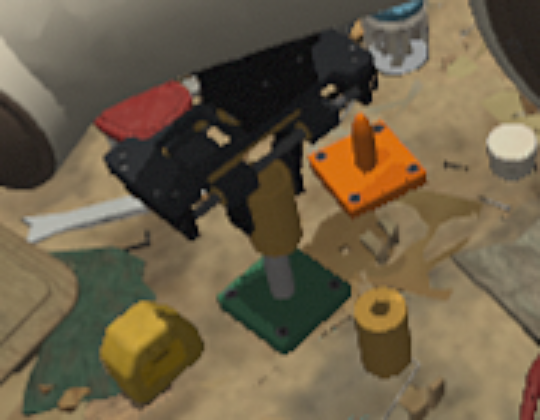

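The bottom is about 12 mm above the pin tip, roughly aligned and 4 mm low in y. Descending with a correction.

>>> {"method": "move_arm", "body": {"series": [[[0,0,0,0.03,0.08,0,0],[0,0,0,0,0.02,-0.2,0],[0,0,0,0,0.02,-0.3,0],[0,0,0,0,0.01,-0.2,0],[0,0,0,0,0,0,0]]]}}

```text
time_s: 6.75
tcp_pos: [0.561, 0.1728, 0.1521]
ee_rot: [[-0.002, -0.166, 0.986], [-0.001, 0.986, 0.166], [-1.0, -0.0, -0.002]]
wrist_force: [-0.7, 0.4, -2.1]
gripper_width: 0.473
```

```bash
python3 chk.py 3 .558 .1685 .03 .11
```

```text
[0.561  0.1728 0.1521] 0.47297055457067877
scene 314 [0.5596 0.173 ] z [0.0489 0.1093]
side 265 [0.5588 0.172 ] z [0.0506 0.0951]
```

>>> {"method": "move_arm", "body": {"series": [[[0,0,0,-0.02,-0.05,-0.15,0],[0,0,0,0,0,-0.15,0],[0,0,0,0,0,-0.1,0],[0,0,0,0,0,-0.05,0],[0,0,0,0,0,0,0]]]}}

```text
time_s: 7.48
tcp_pos: [0.5609, 0.171, 0.1252]
ee_rot: [[0.003, -0.167, 0.986], [0.003, 0.986, 0.167], [-1.0, 0.002, 0.003]]
wrist_force: [-0.5, -0.6, -0.6]
gripper_width: 0.472
```

>>> {"method": "move_arm", "body": {"series": [[[0,0,0,-0.02,-0.02,-0.05,0],[0,0,0,0,0,-0.05,0],[0,0,0,0,0,0,0]]]}}

```text
time_s: 7.85
tcp_pos: [0.5607, 0.1707, 0.1242]
ee_rot: [[0.007, -0.169, 0.986], [0.004, 0.986, 0.169], [-1.0, 0.003, 0.008]]
wrist_force: [0.1, -0.6, -1.3]
gripper_width: 0.474
```

```bash
python3 chk.py 4 .558 .1685 .022 .085
```

```text
[0.5607 0.1707 0.1242] 0.4740046027851446
scene 285 [0.5601 0.1709] z [0.0222 0.0845]
side 220 [0.5593 0.1703] z [0.0231 0.0637]
```

View pics/c_side4.png

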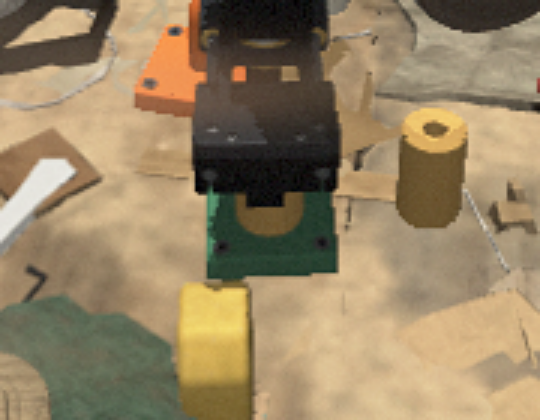

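Essentially home, with the bottom about 22 mm above the table. One small nudge down, then release and lift.

>>> {"method": "move_arm", "body": {"series": [[[0,0,0,0,0,-0.04,0],[0,0,0,0,0,0,0.6],[0,0,0,0,0,0,0.8],[0,0,0,0,0,0,0.8],[0,0,0,0,0,0.3,0.8],[0,0,0,0,0,0.6,0.8],[0,0,0,0,0,0.7,0.8],[0,0,0,0,0,0.4,0.8],[0,0,0,-0.4,-0.15,0,1],[0,0,0,-0.6,-0.2,0,1],[0,0,0,-0.5,-0.2,0,1],[0,0,0,0,0,0,1]]]}}

```text
time_s: 9.45
tcp_pos: [0.4683, 0.1359, 0.2432]
ee_rot: [[0.004, -0.168, 0.986], [0.001, 0.986, 0.168], [-1.0, 0.0, 0.004]]
wrist_force: [0.5, 0.6, -0.2]
gripper_width: 0.993
```

```bash
python3 chk.py 5 .558 .1685 .024 .1
python3 - <<'E'
from h import *
cap('wrist','w1'); P,ok,p=cloud('w1'); print(np.round(r.sense()['tcp_pos'],4))
for nm,c,z0,z1 in [('narrow',(.462,.135),.06,.08),('wide',(.558,.1685),.082,.1)]:
    m=ok&(np.hypot(P[...,0]-c[0],P[...,1]-c[1])<.04)&(P[...,2]>z0)&(P[...,2]<z1); q=P[m]
    if len(q)>20: print(nm,len(q),np.median(q[:,2]),cv2.minEnclosingCircle((q[:,:2]*1000).astype(np.float32)))
E
```

```text
[0.4683 0.1359 0.2432] 0.993378474775435
scene 344 [0.5599 0.1701] z [0.0253 0.0922]
side 851 [0.5592 0.1706] z [0.0247 0.0908]
[0.4708 0.1372 0.2433]
narrow 1898 0.06990975358838203 ((461.62030029296875, 134.37388610839844), 20.920869827270508)
wide 701 0.08954496522421435 ((559.0372924804688, 170.0796661376953), 20.58021354675293)
```

View pics/c_side5.png

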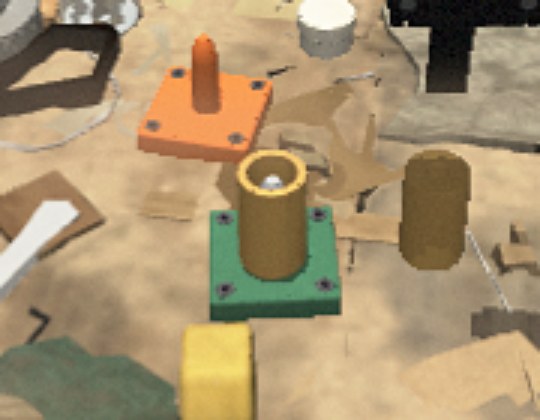

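View pics/w1.png

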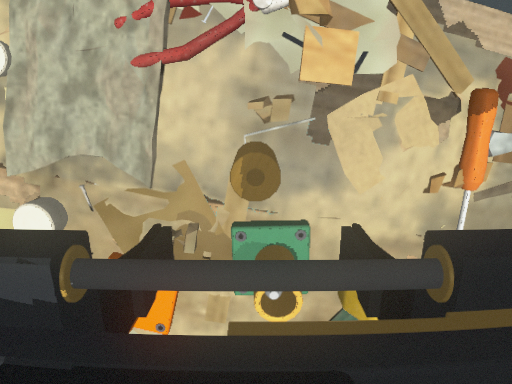

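The wide sleeve is home: its top is at 0.0895 and the pin tip shows inside the bore (side crop 272,182). The narrow sleeve is at (0.4617,0.1345), so descend on that.

>>> {"method": "move_arm", "body": {"series": [[[0,0,0,-0.13,-0.03,-0.4,1],[0,0,0,0,0.01,-0.6,1],[0,0,0,0,0.01,-0.6,1],[0,0,0,0,0.01,-0.4,1],[0,0,0,0,0.01,-0.25,1],[0,0,0,0,0,0,1]]]}}

```text
time_s: 10.35
tcp_pos: [0.4694, 0.141, 0.1031]
ee_rot: [[0.01, -0.168, 0.986], [0.003, 0.986, 0.168], [-1.0, 0.001, 0.01]]
wrist_force: [-0.1, -0.3, -0.4]
gripper_width: 1.003
```

>>> {"method": "move_arm", "body": {"series": [[[0,0.05,0,-0.13,-0.1,0,1],[0,0,0,0,0,0,1]]]}}

```text
time_s: 10.6
tcp_pos: [0.4623, 0.1352, 0.1037]
ee_rot: [[0.004, -0.168, 0.986], [0.003, 0.986, 0.168], [-1.0, 0.003, 0.004]]
wrist_force: [-0.2, -0.8, -0.1]
gripper_width: 1.0
```

>>> {"method": "move_arm", "body": {"series": [[[0,0,0,0,0,0,0],[0,0,0,0,0,0,0],[0,0,0,0,0,0,0],[0,0,0,0,0,0,0],[0,0,0,0,0,0,0],[0,0,0,0,0,0.4,0],[0,0,0,0,0,0.7,0],[0,0,0,0,0,0.7,0],[0,0,0,0,0,0.6,0],[0,0,0,0,0,0.2,0]]]}}

```text
time_s: 11.85
tcp_pos: [0.4591, 0.1337, 0.2611]
ee_rot: [[-0.005, -0.166, 0.986], [0.0, 0.986, 0.166], [-1.0, 0.001, -0.005]]
wrist_force: [0.1, -0.2, -3.4]
gripper_width: 0.475
```

>>> {"method": "move_arm", "body": {"series": [[[0,0,0,0.15,-0.4,0,0],[0,0,0,0.25,-0.7,0,0],[0,0,0,0.25,-0.7,0,0],[0,0,0,0.25,-0.7,0,0],[0,0,0,0.25,-0.7,0,0],[0,0,0,0.25,-0.7,0,0],[0,0,0,0.25,-0.7,0,0],[0,0,0,0.25,-0.7,0,0],[0,0,0,0.25,-0.6,0,0],[0,0,0,0.1,-0.3,0,0],[0,0,0,0,0,0,0]]]}}

```text
time_s: 13.22
tcp_pos: [0.5885, -0.2486, 0.2381]
ee_rot: [[-0.042, -0.164, 0.986], [0.009, 0.986, 0.165], [-0.999, 0.015, -0.04]]
wrist_force: [-0.3, 0.5, -3.2]
gripper_width: 0.475
```

```bash
python3 chk.py 6 .598 -.243 .1 .22
```

```text
[ 0.5885 -0.2486  0.2381] 0.4745854591708012
scene 265 [ 0.5846 -0.2469] z [0.13   0.1988]
side 377 [ 0.5846 -0.2468] z [0.1307 0.2123]
```

View pics/side6.png

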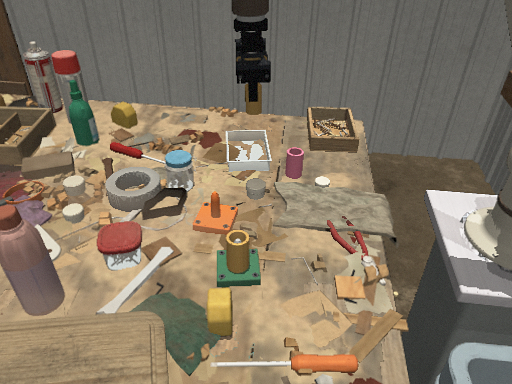

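The sleeve is gripped and carried, and everything else is undisturbed. The tool has tilted about 2.4°, so I'll level it, centre over the tray and go partway down.

>>> {"method": "move_arm", "body": {"series": [[[-0.06,-0.3,0,0.15,0.09,0,0],[0,0,0,0,0,0,0],[0,0,0,0,0,-0.3,0],[0,0,0,0,0,-0.5,0],[0,0,0,0,0,-0.3,0],[0,0,0,0,0,0,0]]]}}

```text
time_s: 14.08
tcp_pos: [0.5954, -0.2359, 0.1729]
ee_rot: [[-0.002, -0.173, 0.985], [0.002, 0.985, 0.173], [-1.0, 0.002, -0.001]]
wrist_force: [0.3, -0.3, -2.3]
gripper_width: 0.477
```

```bash
python3 chk.py 7 .598 -.243 .05 .14
```

```text
[ 0.5954 -0.2359  0.1729] 0.47740360074081356
scene 215 [ 0.5648 -0.2095] z [0.0657 0.1339]
side 324 [ 0.5955 -0.2364] z [0.0655 0.1343]
```

View pics/c_side7.png

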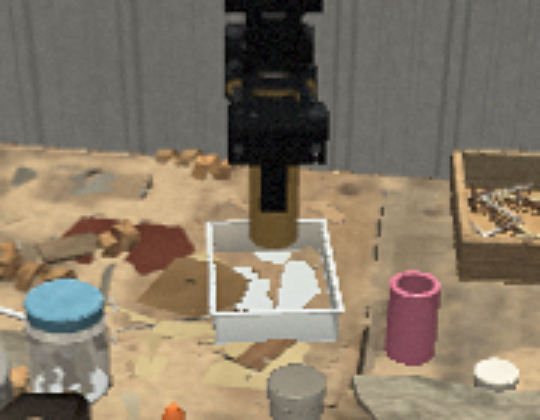

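>>> {"method": "move_arm", "body": {"series": [[[0,0,0,0.04,-0.12,0,0],[0,0,0,0,0,-0.2,0],[0,0,0,0,0,-0.3,0],[0,0,0,0,0,-0.25,0],[0,0,0,0,0,-0.15,0],[0,0,0,0,0,0,0]]]}}

```text
time_s: 14.92
tcp_pos: [0.6002, -0.2446, 0.1207]
ee_rot: [[0.007, -0.173, 0.985], [-0.0, 0.985, 0.173], [-1.0, -0.002, 0.007]]
wrist_force: [0.2, -0.5, -2.7]
gripper_width: 0.471
```

>>> {"method": "move_arm", "body": {"series": [[[0,0.05,0,-0.02,0,-0.1,0],[0,0,0,0,0,-0.1,0],[0,0,0,0,0,-0.05,0],[0,0,0,0,0,0,0]]]}}

```text
time_s: 15.42
tcp_pos: [0.6003, -0.2447, 0.1126]
ee_rot: [[0.003, -0.176, 0.984], [-0.003, 0.984, 0.176], [-1.0, -0.003, 0.003]]
wrist_force: [-0.4, 0.7, -2.9]
gripper_width: 0.473
```

```bash
python3 chk.py 8 .598 -.243 .0 .07
```

```text
[ 0.6003 -0.2447  0.1126] 0.473089834808059
scene 93 [ 0.6076 -0.2411] z [0.003  0.0456]
side 303 [ 0.6009 -0.2452] z [0.002  0.0683]
```

View pics/c_side8.png

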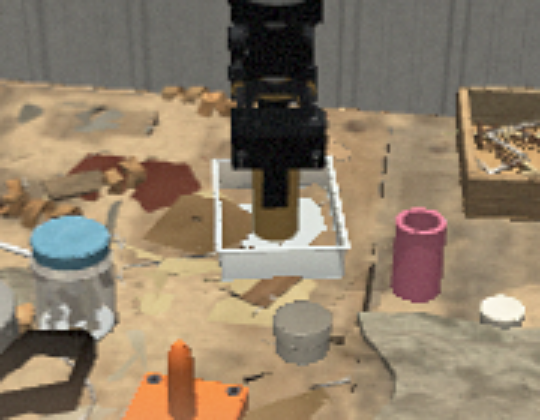

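The wrist still carries the full weight, so there are a few millimetres to go.

>>> {"method": "move_arm", "body": {"series": [[[0,0.02,0,0,0,-0.08,0],[0,0,0,0,0,-0.06,0],[0,0,0,0,0,0,0]]]}}

```text
time_s: 15.9
tcp_pos: [0.6013, -0.245, 0.1122]
ee_rot: [[0.002, -0.179, 0.984], [-0.006, 0.984, 0.179], [-1.0, -0.006, 0.001]]
wrist_force: [-0.2, 0.6, -2.5]
gripper_width: 0.473
```

>>> {"method": "move_arm", "body": {"series": [[[0,0,0,0,0,-0.12,0],[0,0,0,0,0,-0.12,0]]]}}

```text
time_s: 16.15
tcp_pos: [0.6029, -0.2454, 0.1108]
ee_rot: [[0.004, -0.183, 0.983], [-0.011, 0.983, 0.183], [-1.0, -0.011, 0.002]]
wrist_force: [-13.9, 10.4, 38.1]
gripper_width: 0.472
```

Contact: the carry offset was about 108 mm, so the sleeve is on the tray floor. Relieve the pressure, check, then release.

>>> {"method": "move_arm", "body": {"series": [[[0.04,0,0,-0.01,0,0.03,0],[0,0,0,0,0,0,0]]]}}

```text
time_s: 16.4
tcp_pos: [0.6027, -0.2452, 0.1134]
ee_rot: [[0.007, -0.183, 0.983], [-0.005, 0.983, 0.183], [-1.0, -0.006, 0.006]]
wrist_force: [-0.8, -0.3, -3.5]
gripper_width: 0.474
```

```bash
python3 chk.py 9 .60 -.245 .004 .07
```

```text
[ 0.6027 -0.2452  0.1134] 0.4736695554769671
scene 92 [ 0.6092 -0.2408] z [0.0051 0.0448]
side 277 [ 0.6029 -0.2457] z [0.0046 0.069 ]
```

View pics/c_side9.png

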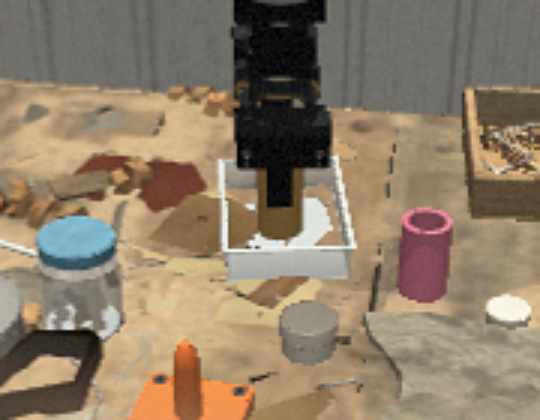

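>>> {"method": "move_arm", "body": {"series": [[[0.02,0.03,0,-0.02,0,-0.04,0],[0,0,0,0,0,0,0.5],[0,0,0,0,0,0,0.7],[0,0,0,0,0,0,0.75],[0,0,0,0,0,0,0.75]]]}}

```text
time_s: 17.12
tcp_pos: [0.6022, -0.2457, 0.1097]
ee_rot: [[0.0, -0.185, 0.983], [-0.003, 0.983, 0.185], [-1.0, -0.003, -0.001]]
wrist_force: [0.5, -0.2, -0.2]
gripper_width: 0.714
```

>>> {"method": "move_arm", "body": {"series": [[[0,0,0,0,0,0.3,0.75],[0,0,0,0,0,0.5,0.75],[0,0,0,0,0,0.7,0.75],[0,0,0,0,0,0.7,0.75],[0,0,0,-0.5,0,0.4,0.75],[0,0,0,-0.6,0,0,0.75],[0,0,0,-0.5,0,0,0.75],[0,0,0,0,0,0,0.75],[0,0,0,0,0,0,0.75]]]}}

```text
time_s: 18.25
tcp_pos: [0.5043, -0.2466, 0.2824]
ee_rot: [[0.014, -0.186, 0.982], [-0.009, 0.982, 0.186], [-1.0, -0.012, 0.012]]
wrist_force: [0.3, -0.0, -0.3]
gripper_width: 0.751
```

```bash
python3 chk.py 10 .60 -.245 .01 .08;  python3 chk.py 11 .558 .1685 .024 .1
python3 - <<'E'
from h import *
cap('wrist','w2'); P,ok,p=cloud('w2')
m=ok&(np.hypot(P[...,0]-.6,P[...,1]+.245)<.04)&(P[...,2]>.06)&(P[...,2]<.08); q=P[m]
if len(q)>20: print(len(q),np.median(q[:,2]),np.ptp(np.percentile(q[:,2],[5,95])),cv2.minEnclosingCircle((q[:,:2]*1000).astype(np.float32)))
E
```

```text
[ 0.5043 -0.2466  0.2824] 0.7510595001693855
scene 327 [ 0.6013 -0.2447] z [0.0108 0.0739]
side 399 [ 0.6007 -0.2454] z [0.0109 0.0736]
[ 0.5046 -0.2466  0.2818] 0.7492610733517773
scene 450 [0.5597 0.1708] z [0.0248 0.0926]
side 846 [0.5593 0.1706] z [0.0251 0.0908]
417 0.07121496716631665 0.011752620538081078 ((593.8015747070312, -246.6548614501953), 19.744470596313477)
```

View pics/c_side10.png

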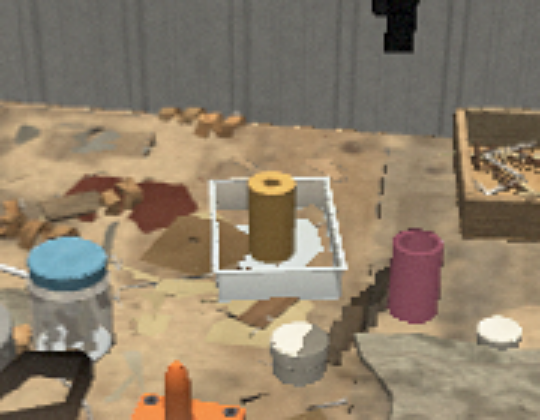

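View pics/side11.png

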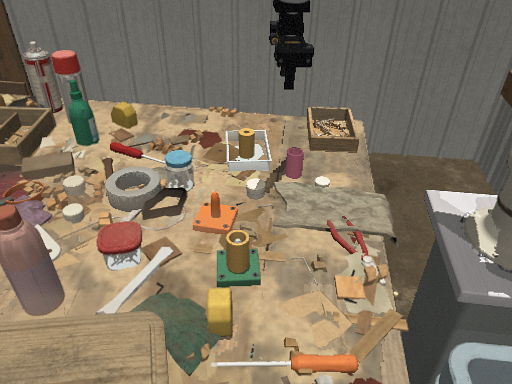

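The narrow sleeve stands upright on the tray floor (side view 247,142). The wide one is home on the green gauge (238,250), and the gripper is clear of both.

```bash
python3 -c "
from station import r
print(r.finish_job())"
```

```text
the job is handed in; nothing more can be done
None
```

I slid the wide-bore sleeve down over the green gauge's pin until it was home, then stood the narrow-bore sleeve upright in the clear tray. I handed the job in at about 18.5 s of robot time, with the gripper clear of everything.

- **Wide sleeve:** the wrist camera measured its bore radius at about 15 mm. Its top was at z ≈ 0.0895–0.091, against the 0.090 expected when fully home. It sits 1–2 mm off the gauge's measured centre, with the pin tip visible in the bore.
- **Narrow sleeve:** it stands at (0.601, -0.245), about 3 mm from the tray's measured centre, and looks upright in the side view. The scene and side fits agree to under 1 mm.
- **Disagreement:** the last wrist reading of the narrow sleeve was about 7 mm off the other two, with a 12 mm spread in height. I put that down to a partial, oblique view and did not take it again.
- **Force:** lowering the narrow sleeve onto the tray floor briefly pushed the wrist reading to about 42 N (38 N of it upward). I backed off before releasing; the wrist limit is 120 N. The 40 N limit covers the arm or gripper body, and as far as I could tell only the held sleeve was touching.
- **Other things:** in the last view, the pink tube and the orange gauge were where they started.

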